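# Open the blue ink bottle in the ink rest

### The arm

A 7-joint arm with a two-finger parallel gripper is mounted at the origin on the work surface; the furniture and walls round the work are solid. World frame = base frame: x ahead of the robot, y to its left, z up, the work surface at z = 0. Lengths are in m, angles in degrees, forces in N, time in s.
With the tool pointing down it reaches from about 0.425 to 1.025 m from the base axis. Payload 9.4 kg.
Tool frame: the origin (TCP) lies midway between the tips of the shut fingers; the grasp point (between the pads) lies 19 mm behind it; z points along the fingers, y is the line along which they close (so a half turn about z gives the same grasp; the last joint's range is limited). The gripper opens to 85 mm and grips with 20 to 120 N. Pads are 22 mm wide; open, the fingers measure 114 mm over their backs; the gripper's body (76 mm by 85 mm) begins 54 mm behind the grasp point. The pads swing forward as they close: fully open they stand 13 mm farther back than shut.
Start: joints at [-75.384, 34.337, -0.143, 91.639, 0.103, 54.024, -4.572], TCP at [0.236, 0.685, 0.231] pointing down, gripper open.
Joint ranges: [-147.43, 147.43], [-19.82, 112.94], [-74.19, 73.91], [6.32, 146.72], [-59.91, 239.91], [6.04, 106.73], [-150.56, 150.56]. Speed limits (degrees/s): [127.2, 127.2, 172.46, 172.46, 180, 180, 180].

### API

Orientations are given as a 3x3 rotation matrix whose columns are the frame's x, y, z axes.
In Python, from cell import get_obs, capture, finish_job gives the robot as it stands. The module is installed in compiled form; this text tells all that it offers.
- The arm moves only by the shell command python3 -m jog 'ROWS' [OPENING] [FORCE]. ROWS is JSON, a list of rows, each an object with "offset": the shift along the tool's x, y, z in m, a list of three; "turn": the turn about the tool's z in rad. A call has 1 to 5 rows; each row is the pose to reach, as a shift and turn from the pose commanded when the call began, along the tool's axes at that moment; what a row does not reach only later rows make up. A row lasts 1/10 s, in which the tool goes at most 50 mm and 8.59 degrees, less where a joint would pass 70% of its speed; a pose out of reach is approached as far as the arm can. A call with a gripper value outside its range is refused whole. OPENING is the closure, from 0 (fully open) to 1 (shut), set as the call begins (- or left out, the last holds). The fingers move at their own pace and stop on an object; FORCE is the grip in N (left out, the last holds). Time passes only in rows, so rows that repeat a pose let the fingers close. It gives the time, the measured TCP pose, the force, the opening and the grip force at its end, in the units of the state.
- get_obs(): the state, without advancing time (a new reading comes with each control period).
- capture(name): name is "side" or "top" or "wrist"; returns a dict with "image" (420x560x3 uint8, red, green, blue), "intrinsics" (3x3 intrinsics, pixels), "cam_to_world" (4x4, takes a point from camera to world coordinates). Camera axes: x right, y up, looking along -z (the intrinsics and any distortion apply to the point x, -y, -z); pixel columns grow to the right and rows downward; lengths in m; the calibration is good to about 2 mm. The wrist camera is an equidistant fisheye: a pixel r from the principal point sees the ray r / f radians off the axis. A picture is of the moment at which its call begins. There is no depth.
- finish_job(): hands the job in; it is judged then, once.
The state is a dict: "time_s": time; "qpos": joint angles; "joint_vel": joint speeds; "joint_efforts": joint torques, N m; "eef_pos": TCP position; "tcp_rot": TCP orientation; "ft_force": force on the tool from outside, world axes, zero at the start; "wrist_torque": the same for the moment, N m; "gripper_width": finger opening in m; "grasp_force": force on a finger pad.
Only numpy, scipy, OpenCV 4.12 (cv2) and the standard library are available. Lean on these libraries where they do the work, as an engineer would, in place of code of your own. Each camera call takes 0.05 s, during which the arm holds its last target. There are 200 camera calls.

### The job

Ready the blue ink for filling the pen: stand the blue ink bottle upright and fully home in the empty well of the wooden ink rest, which stops it turning, then unscrew its tight cap (anticlockwise from above) with the bottle staying seated. As soon as the thread lets go, lift the cap straight up, one to two centimetres clear of the mouth, and finish holding it there level over the open bottle. Never tip the ink, and do not disturb the other two bottles or the sticky notes.

Things in the scene. Friction and masses are not known exactly. Their poses are not given: they have to be found in the camera images.
- ink_bottle: blue glass ink bottle, 0.22 to 0.37 kg, standing on the desk at the start: square body 56 x 56 mm, 46 mm high, its heel tapered to 50 mm over the lowest 6 mm (grip it across two parallel flats); its round 30 mm neck, 17 mm tall, is hidden by the cap. Origin: centre of its underside; z up, x and y square to its flats; it fits the well any of the four ways round
- cap: black ribbed screw cap of the blue bottle, 42 mm across, 22 mm high, 25 g, a separate part held only by its thread. Origin: centre of its open underside, 47 mm above the bottle's underside when screwed on; z up. Stiff: 0.3 N m all the way, so a bottle that is not braced turns along with it
- cap_top (a point): centre of the cap's top face, 22 mm above its underside. Thread: short, three starts; from fully tight it lets go 62 to 92 degrees anticlockwise from above (best 78) and stops hard at 96. The cap need not rise while it turns and stays where left; pulled up too early it lifts the bottle with it, once let go it lifts off freely
- mouth (a point): centre of the blue bottle's open mouth (top of the neck), 63 mm above the bottle's underside; with the cap on, the cap's underside is 16 mm below this point
- ink_rest: the plinth of the wooden ink rest, 112 x 286 x 10 mm, fixed to the desk. Origin: centre of its underside; its long side runs along its y. On it sit three wooden blocks in a row, 90 mm apart, in any order, tops 32 mm above the desk
- cell_free: block of the ink rest with the empty well, fixed, 94 mm (x) by 89.5 mm (y), 22 mm high, axes as the ink rest's. Well in its middle: 59 x 59 mm, 16 mm deep. Origin: centre of the block's underside, 10 mm above the desk. Other bottles stand on its +y and/or -y side: roomiest with the fingers closing along its x
- cell_free_floor (a point): centre of the floor of the empty well, 16 mm above the desk; a seated bottle's underside is here
- bottle_green: bystander: green glass ink bottle of the same shape (69 mm high with its black cap), loose in its well. Origin: centre of its underside
- bottle_amber: bystander: amber glass ink bottle of the same shape (69 mm high with its black cap), loose in its well. Origin: centre of its underside
- sticky_notes: bystander: yellow block of sticky notes, 79 x 79 x 22 mm, loose on the desk between the blue bottle and the robot's left (another block lies farther back). Origin: centre of its underside

How it is judged (in metres and radians):
On the way, in this order (a step that is already met when the one before it is completed fails the run):
1. the blue bottle stands upright and fully home in the empty well, its cap still screwed tight (horizontal distance between ink_bottle and cell_free_floor below 0.005 m and z of ink_bottle in the frame of cell_free_floor below 0.0025 m and angle between ink_bottle's own z axis and vertical below 0.06 rad and angle between the x axis of cap and the x axis of ink_bottle, either way round below 0.3 rad and z of cap in the frame of mouth below -0.012 m), for 0.2 s.
2. the cap has been turned most of the way out on its thread while the bottle stays seated (angle between the x axis of cap and the x axis of ink_bottle, either way round above 0.9 rad and horizontal distance between ink_bottle and cell_free_floor below 0.006 m and z of ink_bottle in the frame of cell_free_floor below 0.004 m), for 0.05 s.
At the end, for the whole second after the job is handed in: Blue bottle upright (3 degrees), fully home in the formerly empty well (5 mm sideways, 2.5 mm in height); the fingers hold the cap still, level (11 degrees), not touching the bottle, within 15 mm of centred over the mouth, its underside 4 to 35 mm above the mouth (horizontal distance between ink_bottle and cell_free_floor below 0.005 m and z of ink_bottle in the frame of cell_free_floor below 0.0025 m and angle between ink_bottle's own z axis and vertical below 0.06 rad and z of cap in the frame of mouth between 0.004 and 0.035 m and horizontal distance between cap and mouth below 0.015 m and angle between cap's own z axis and vertical below 0.2 rad and contact force between cap and the fingers above 2 N and contact force between cap and ink_bottle below 0.05 N and linear speed of cap below 0.02 m/s); the arm keeps its last pose, push and grip.
It fails at once if the blue ink bottle is tipped more than 35 degrees (angle between ink_bottle's own z axis and vertical above 0.61 rad).
It fails at once if another ink bottle is lifted or pushed more than 10 mm (distance of any of bottle_green, bottle_amber from where it was at the start of the episode above 0.01 m).
It fails at once if the sticky notes are moved more than 20 mm (distance of sticky_notes from where it was at the start of the episode above 0.02 m).
It also fails if it takes over 43 s, if anything falls off the work surface, if the arm or the gripper's body presses on something with over 40 N, if the wrist force passes 120 N, or if a joint passes its speed limit or range.

## Working session

There is one attempt and no reset: what is moved stays moved. The work goes in short steps, Python scripts to look and compute and a shell command to move; the robot and the scene stay as the last step left them, time stands still between calls to the robot, and variables do not carry over. Pictures are saved under pics/ and viewed, at most 12 in all, crops included, and the job is handed in when it is done.

```bash
mkdir -p pics; cat > h.py <<'E'
import numpy as np,cv2
from cell import get_obs,capture
def snap(n,f):
    c=capture(n); cv2.imwrite(f'pics/{f}.png',c['image'][:,:,::-1]); np.savez(f'pics/{f}.npz',**c); return c
def load(f): return np.load(f'pics/{f}.npz')
def ray(c,px,fish=False):
    K,T=c['intrinsics'],c['cam_to_world']
    u=(px[0]-K[0,2])/K[0,0]; v=(px[1]-K[1,2])/K[1,1]
    if fish:
        r=np.hypot(u,v); s=np.sin(r)/max(r,1e-9); d=np.array([u*s,-v*s,-np.cos(r)])
    else: d=np.array([u,-v,-1.])
    return T[:3,3],T[:3,:3]@d
def onplane(c,px,z,fish=False):
    o,d=ray(c,px,fish); return o+d*(z-o[2])/d[2]
E
python3 - <<'E'
from h import *
a=snap('top','top0');b=snap('side','side0')
cv2.imwrite('pics/both0.png',cv2.resize(np.vstack([a['image'],b['image']])[:,:,::-1],None,fx=.714,fy=.714))
o=get_obs();print(o['eef_pos'],o['tcp_rot'],o['gripper_width'],o['time_s'])
print(a['cam_to_world'],b['cam_to_world'],a['intrinsics'])
E
```

```text
[0.23602155 0.68506211 0.23047565] [[-9.45475852e-01  3.25692007e-01 -3.59193267e-04]
 [ 3.25692187e-01  9.45474860e-01 -1.37429846e-03]
 [-1.07989818e-04 -1.41635245e-03 -9.99998991e-01]] 0.08557189879607263 0.1
[[-0.01638485  0.99268262 -0.11963594  0.27007419]
 [-0.99965867 -0.01382864  0.02216564  0.08393716]
 [ 0.02034904  0.11995828  0.99257036  1.12736752]
 [ 0.          0.          0.          1.        ]] [[-0.99801618 -0.01596255  0.06090072  0.4398503 ]
 [ 0.05954359 -0.55354551  0.83068762  0.77703558]
 [ 0.02045143  0.83266594  0.55339785  0.54190749]
 [ 0.          0.          0.          1.        ]] [[475.86753168   0.         273.96245402]
 [  0.         475.86753168 206.32546686]
 [  0.           0.           1.        ]]
```

View pics/top0.png

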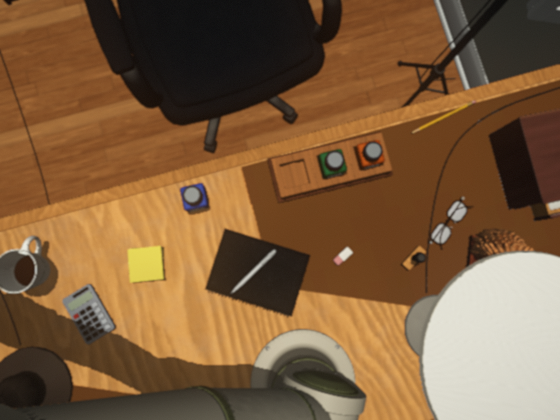

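View pics/side0.png

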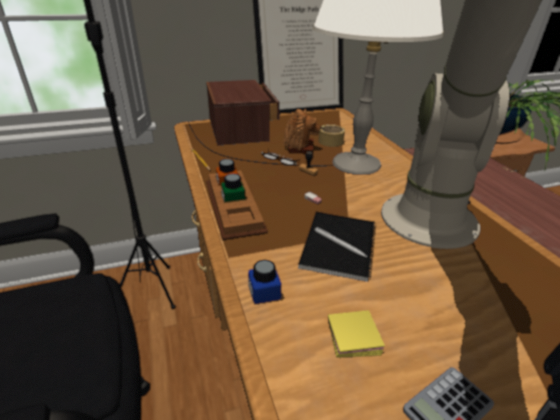

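The top view shows the blue bottle at (194,197), the empty well at (293,175), green at (333,163), amber at (371,152) and the notes at (146,264). Next I'll measure these.

```bash
python3 - <<'E'
from h import *
c=load('top0');s=load('side0')
def blue(c):
    h=cv2.cvtColor(c['image'],cv2.COLOR_RGB2HSV)
    m=((h[...,0]>105)&(h[...,0]<130)&(h[...,1]>130)&(h[...,2]>40)).astype(np.uint8)
    n,l,st,ce=cv2.connectedComponentsWithStats(m);i=1+st[1:,4].argmax();print(st[i],ce[i]);return (l==i).astype(np.uint8)
m=blue(c);p=np.argwhere(m)[:,::-1].astype(np.float32)
# outline projected at z=.046
w=np.array([onplane(c,q,.046)[:2] for q in p],np.float32)
print('blue rect top',cv2.minAreaRect(w),cv2.minAreaRect(p))
m2=blue(s)
w2=np.array([onplane(s,q,.046)[:2] for q in np.argwhere(m2)[:,::-1]],np.float32);
print('side',cv2.minAreaRect(w2))
for n,px in dict(capT=(192.5,195),wellc=(293,175),g=(334,160),a=(372.5,150)).items():
    print(n,onplane(c,px,.069 if n=='capT' else .032 if n=='wellc' else .085))
a=cv2.resize(c['image'][120:220,170:400,::-1],None,fx=3.4,fy=3.4,interpolation=cv2.INTER_CUBIC)
b=cv2.resize(s['image'][150:310,190:300,::-1],None,fx=1,fy=1)
b=cv2.resize(s['image'][150:310,170:330,::-1],(255,255),interpolation=cv2.INTER_CUBIC)
d=np.zeros((600,782,3),np.uint8);d[:340,:782]=a[:340,:782];d[342:597,:255]=b;cv2.imwrite('pics/crop0.png',d)
E
```

```text
[197 185   6   6  20] [200.   186.75]
blue rect top ((0.4484800696372986, 0.2280227690935135), (0.016316939145326614, 0.007514190394431353), 50.519657135009766) ((200.28048706054688, 186.5244140625), (7.027819633483887, 3.279649019241333), 38.65980529785156)
[249 270  31  33 605] [264.68264463 288.61487603]
side ((0.4253583252429962, 0.26641973853111267), (0.052170928567647934, 0.08348577469587326), 8.161725044250488)
capT [0.4257246  0.24232383 0.069     ]
wellc [0.47529216 0.01372091 0.032     ]
g [ 0.49830228 -0.0754912   0.085     ]
a [ 0.52018126 -0.16302433  0.085     ]
```

View pics/crop0.png

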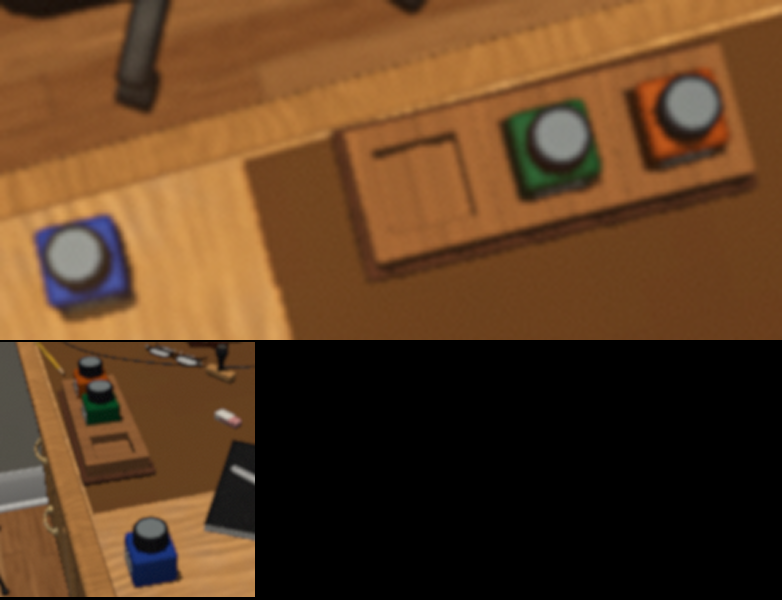

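The crop shows the blue cap top at crop (75,257), and the well corners at (374,152), (456,134), (476,214) and (393,233). The robot is clear of both. I'll compute the poses and the first hover move.

```bash
cat >> h.py <<'E'
def plan(target,yaw):
    """offset (tool axes) and turn to bring TCP to target with tool y at world yaw (deg, mod 180)"""
    o=get_obs();R=np.array(o['tcp_rot']);p=np.array(o['eef_pos'])
    cur=np.degrees(np.arctan2(R[1,1],R[0,1])); d=(cur-yaw+90)%180-90  # tool z down: turn + lowers yaw
    print('t',o['time_s'],'pos',p.round(4),'yaw',cur.round(2),'offset',(R.T@(np.array(target)-p)).round(4),'turn',np.radians(d).round(4),'or',(np.radians(d)-np.sign(d)*np.pi).round(3),'w',round(o['gripper_width'],4),'F',np.round(o['ft_force'],1),'g',np.round(o['grasp_force'],1),'q7',round(o['qpos'][6],1))
E
python3 - <<'E'
from h import *
c=load('top0')
f=lambda x,y,z:onplane(c,(170+(x+.5)/3.4-.5,120+(y+.5)/3.4-.5),z)[:2]
well=np.array([f(*q,.032) for q in [(374,152),(456,134),(476,214),(393,233)]])
blk=np.array([f(*q,.032) for q in [(342,131),(717,45),(750,178),(378,265)]])
bt=np.array([f(*q,.046) for q in [(37,233),(116,218),(131,298),(52,308)]])
for n,a in dict(well=well,blk=blk,bt=bt).items():
    e=np.roll(a,-1,0)-a
    print(n,a.mean(0),np.hypot(*e.T),np.degrees(np.arctan2(e[:,1],e[:,0])))
print('cap',f(75,257,.069),'green',f(560,137,.085),'amber',f(690,105,.085))
plan([.427,.240,.26],13)
E
```

```text
well [0.47879479 0.00994378] [0.05817848 0.05756278 0.05867192 0.05794796] [ -78.11590386 -167.53453797  102.26306383   11.9749758 ]
blk [ 0.49804047 -0.07554605] [0.26916182 0.09647106 0.26473431 0.09653984] [ -77.52582067 -168.74026141  102.48738941   13.88854367]
bt [0.42365781 0.24150932] [0.05391206 0.05546983 0.05313624 0.05204399] [ -79.79417437 -169.49989245   96.49577177   11.49629203]
cap [0.42521612 0.24409375] green [ 0.49842706 -0.07628789] amber [ 0.51896317 -0.16317331]
t 0.1 pos [0.236  0.6851 0.2305] yaw 70.99 offset [-0.3255 -0.3586 -0.029 ] turn 1.0122 or -2.129 w 0.0856 F [ 0.4  0.7 -0.3] g 0.0 q7 -4.6
```

```bash
python3 -m jog '[{"offset":[-0.031,-0.034,-0.003],"turn":0.1},{"offset":[-0.062,-0.068,-0.006],"turn":0.2},{"offset":[-0.093,-0.102,-0.009],"turn":0.3},{"offset":[-0.124,-0.136,-0.012],"turn":0.4},{"offset":[-0.155,-0.170,-0.015],"turn":0.5}]' 0; python3 -c "
from h import *
plan([.427,.240,.26],11)"
```

```text
time_s: 0.6
eef_pos: [0.3277, 0.4723, 0.2462]
tcp_rot: [[-0.671, 0.742, -0.0], [0.742, 0.671, -0.0], [-0.0, -0.0, -1.0]]
ft_force: [-0.4, 0.2, 0.3]
gripper_width: 0.0859
grasp_force: 0.0
t 0.6 pos [0.3277 0.4723 0.2462] yaw 42.11 offset [-0.2389 -0.0821 -0.0138] turn 0.5429 or -2.599 w 0.0859 F [-0.4  0.2  0.3] g 0.0 q7 -14.2
```

```bash
python3 -m jog '[{"offset":[-0.04,-0.014,-0.002],"turn":0.1},{"offset":[-0.08,-0.028,-0.005],"turn":0.2},{"offset":[-0.12,-0.041,-0.007],"turn":0.3},{"offset":[-0.16,-0.055,-0.009],"turn":0.4},{"offset":[-0.20,-0.069,-0.012],"turn":0.5}]' 0; python3 - <<'E'
from h import *
plan([.425,.243,.20],10.5)
c=snap('wrist','w1');print(c['cam_to_world'],c['intrinsics'])
E
```

```text
time_s: 1.1
eef_pos: [0.4113, 0.2782, 0.2582]
tcp_rot: [[-0.233, 0.972, -0.0], [0.972, 0.233, -0.0], [-0.0, -0.0, -1.0]]
ft_force: [0.9, -0.1, -0.4]
gripper_width: 0.0853
grasp_force: 0.0
t 1.1 pos [0.4113 0.2782 0.2582] yaw 13.47 offset [-0.0374  0.0051  0.0583] turn 0.0518 or -3.09 w 0.0853 F [ 0.9 -0.1 -0.4] g 0.0 q7 -18.5
[[ 9.72454759e-01 -2.24443782e-01 -6.29025445e-02  3.95861883e-01]
 [ 2.33091691e-01  9.36458895e-01  2.62131650e-01  3.45140830e-01]
 [ 7.18281876e-05 -2.69573231e-01  9.62979890e-01  4.01372162e-01]
 [ 0.00000000e+00  0.00000000e+00  0.00000000e+00  1.00000000e+00]] [[325.1922621    0.         285.35703024]
 [  0.         325.1922621  207.47897144]
 [  0.           0.           1.        ]]
```

View pics/w1.png

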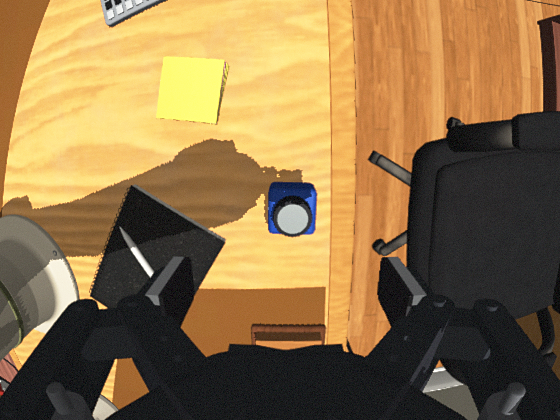

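The wrist view shows the blue bottle at about (292,209), cap top at (293,217), with its flats nearly square to the image. I'll measure from this sharper view.

```bash
python3 - <<'E'
from h import *
c=load('w1');h=cv2.cvtColor(c['image'],cv2.COLOR_RGB2HSV)
m=((h[...,0]>105)&(h[...,0]<130)&(h[...,1]>120)&(h[...,2]>40)).astype(np.uint8);m[:150]=0;m[260:]=0;m[:,:250]=0;m[:,330:]=0
p=np.argwhere(m)[:,::-1];print(p.min(0),p.max(0))
w=np.array([onplane(c,q,.046,True)[:2] for q in p],np.float32);r=cv2.minAreaRect(w);print(r);
g=((h[...,1]<60)&(h[...,2]>110)).astype(np.uint8);g[:190]=0;g[245:]=0;g[:,:265]=0;g[:,320:]=0
n,l,st,ce=cv2.connectedComponentsWithStats(g);i=1+st[1:,4].argmax();print(st[i],ce[i])
q=np.argwhere(l==i)[:,::-1];w3=np.array([onplane(c,x,.069,True)[:2] for x in q],np.float32);print('cap',cv2.minEnclosingCircle(w3),w3.mean(0))
# left & right edge lines of top face (rows below mid)
for y in range(190,236,6):
    xs=np.where(m[y])[0]
    if len(xs):print(y,xs.min(),xs.max(),onplane(c,(xs.min()-.5,y),.046,True)[:2].round(4),onplane(c,(xs.max()+.5,y),.046,True)[:2].round(4))
E
```

```text
[268 182] [315 233]
((0.4262414574623108, 0.24945983290672302), (0.053759440779685974, 0.05939903110265732), 11.545289993286133)
[277 204  31  30 734] [292.22752044 218.58038147]
cap ((0.4277319014072418, 0.24414914846420288), 0.016902782022953033) [0.4276379 0.2443019]
190 269 314 [0.396  0.2638] [0.4461 0.2758]
196 269 315 [0.3975 0.257 ] [0.449  0.2694]
202 269 315 [0.399  0.2502] [0.4508 0.2626]
208 269 315 [0.4006 0.2433] [0.4526 0.2558]
214 268 314 [0.401  0.2361] [0.4533 0.2486]
220 268 314 [0.4026 0.2291] [0.4552 0.2417]
226 269 314 [0.4053 0.2223] [0.4571 0.2346]
232 272 312 [0.4103 0.2159] [0.4567 0.2269]
```

```bash
python3 -c "
from h import *
plan([.4275,.244,.016],11.7)"
```

```text
t 1.15 pos [0.4139 0.2714 0.2589] yaw 12.72 offset [-0.0291  0.0071  0.243 ] turn 0.0178 or -3.124 w 0.0855 F [ 1.1 -6.4  0.1] g 0.0 q7 -18.5
```

```bash
python3 -m jog '[{"offset":[-0.02,0.007,0.03],"turn":0.02},{"offset":[-0.02,0.007,0.06],"turn":0.02},{"offset":[-0.02,0.007,0.09],"turn":0.02},{"offset":[-0.02,0.007,0.09],"turn":0.02},{"offset":[-0.02,0.007,0.09],"turn":0.02}]'; python3 - <<'E'
from h import *
plan([.4275,.244,.016],11.7)
c=snap('wrist','w2');h=cv2.cvtColor(c['image'],cv2.COLOR_RGB2HSV)
m=((h[...,0]>105)&(h[...,0]<130)&(h[...,1]>120)&(h[...,2]>40)).astype(np.uint8)
n,l,st,ce=cv2.connectedComponentsWithStats(m);i=1+st[1:,4].argmax();print(st[i],ce[i])
E
```

```text
time_s: 1.65
eef_pos: [0.4225, 0.2621, 0.1684]
tcp_rot: [[-0.217, 0.976, -0.001], [0.976, 0.217, -0.001], [-0.001, -0.001, -1.0]]
ft_force: [-0.7, -0.7, 1.0]
gripper_width: 0.0853
grasp_force: 0.0
t 1.65 pos [0.4225 0.2621 0.1684] yaw 12.55 offset [-0.0186  0.0012  0.1524] turn 0.0148 or -3.127 w 0.0853 F [-0.7 -0.7  1. ] g 0.0 q7 -12.7
[ 255  182   64   67 1890] [285.74444444 203.54179894]
```

View pics/w2.png

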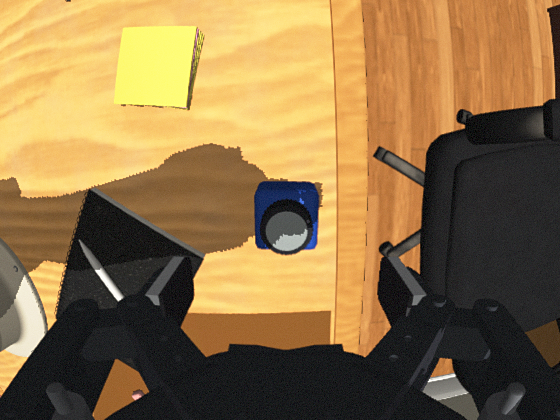

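The wrist view shows the bottle body spanning columns 255 to 319, centred between the fingers, with cap top at (287,230). I'll remeasure and check.

```bash
python3 - <<'E'
from h import *
c=load('w2');h=cv2.cvtColor(c['image'],cv2.COLOR_RGB2HSV)
m=((h[...,0]>105)&(h[...,0]<130)&(h[...,1]>120)&(h[...,2]>40)).astype(np.uint8)
L=[];R=[]
for y in range(205,243,3):
    xs=np.where(m[y,240:335])[0]+240
    L.append(onplane(c,(xs.min()-.5,y),.046,True)[:2]);R.append(onplane(c,(xs.max()+.5,y),.046,True)[:2])
for a in (L,R):
    v=cv2.fitLine(np.array(a,np.float32),cv2.DIST_HUBER,0,.01,.01).ravel();print(v[2:],np.degrees(np.arctan2(v[1],v[0])))
g=((h[...,1]<90)&(h[...,2]>40)).astype(np.uint8);g[:195]=0;g[256:]=0;g[:,:262]=0;g[:,314:]=0
q=np.argwhere((h[...,2]>70)&(h[...,1]<90))[:,::-1];q=q[(abs(q[:,0]-288)<26)&(abs(q[:,1]-230)<24)]
w=np.array([onplane(c,x,.069,True)[:2] for x in q],np.float32);print('cap',cv2.minEnclosingCircle(w),q.min(0),q.max(0))
plan([.4275,.244,.016],11.7)
E
```

```text
[0.40120804 0.23876399] -77.18903
[0.45390362 0.2474691 ] -76.46752
cap ((0.43036505579948425, 0.23892463743686676), 0.02220987156033516) [263 212] [313 253]
t 1.7 pos [0.4229 0.2624 0.1691] yaw 12.56 offset [-0.019   0.0004  0.1531] turn 0.0149 or -3.127 w 0.0852 F [0.1 0.5 0. ] g 0.0 q7 -12.7
```

```bash
python3 -m jog '[{"offset":[-0.02,0,0.04],"turn":0},{"offset":[-0.02,0,0.08],"turn":0},{"offset":[-0.02,0,0.12],"turn":0},{"offset":[-0.02,0,0.142],"turn":0},{"offset":[-0.02,0,0.153],"turn":0}]' 0; python3 -m jog '[{"offset":[0,0,0],"turn":0},{"offset":[0,0,0],"turn":0},{"offset":[0,0,0],"turn":0},{"offset":[0,0,0],"turn":0},{"offset":[0,0,0],"turn":0}]' 0.6 40; python3 - <<'E'
from h import *
plan([.4275,.244,.016],12.4)
c=snap('side','s1');d=c['image'][200:340,190:330,::-1]
w=snap('wrist','w3');x=cv2.resize(d,(400,400),interpolation=cv2.INTER_CUBIC);y=cv2.resize(w['image'][100:380,140:420,::-1],(400,400));cv2.imwrite('pics/v3.png',np.hstack([x,y]))
E
```

```text
time_s: 2.2
eef_pos: [0.4273, 0.2431, 0.0147]
tcp_rot: [[-0.218, 0.976, -0.0], [0.976, 0.218, 0.0], [0.0, -0.0, -1.0]]
ft_force: [-0.4, 0.2, 0.3]
gripper_width: 0.0852
grasp_force: 0.0
time_s: 2.7
eef_pos: [0.4276, 0.2432, 0.0168]
tcp_rot: [[-0.217, 0.976, 0.002], [0.976, 0.217, 0.001], [0.001, 0.002, -1.0]]
ft_force: [-0.6, -0.7, 9.0]
gripper_width: 0.0555
grasp_force: 44.3
t 2.7 pos [0.4276 0.2432 0.0168] yaw 12.56 offset [0.0008 0.0001 0.0008] turn 0.0028 or -3.139 w 0.0555 F [-0.6 -0.7  9. ] g 44.3 q7 -5.2
```

View pics/v3.png

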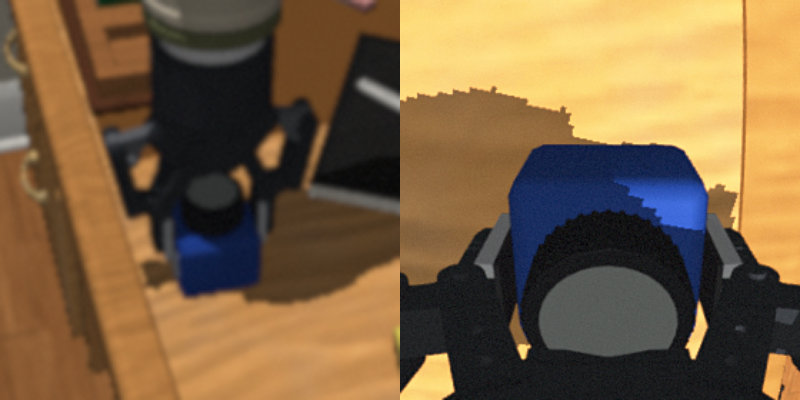

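The bottle is gripped squarely at 55.5 mm. I'll estimate the bottle centre along tool x from the gray cap-top arc.

```bash
python3 - <<'E'
from h import *
from scipy.optimize import least_squares
c=load('w3');h=cv2.cvtColor(c['image'],cv2.COLOR_RGB2HSV)
g=((h[...,2]>75)&(h[...,1]<70)).astype(np.uint8);g=cv2.morphologyEx(g,cv2.MORPH_OPEN,np.ones((5,5),np.uint8))
n,l,st,ce=cv2.connectedComponentsWithStats(g);i=l[315,286];print(st[i])
P=[]
for y in range(st[i][1],min(330,st[i][1]+st[i][3]-6)):
    xs=np.where(l[y]==i)[0];P+= [(xs.min()-.5,y),(xs.max()+.5,y)]
w=np.array([onplane(c,p,.069,True)[:2] for p in P])
r=least_squares(lambda q:np.hypot(w[:,0]-q[0],w[:,1]-q[1])-q[2],[.4275,.243,.02],loss='soft_l1',f_scale=.0005);print('cap centre',r.x,np.abs(r.fun).mean())
o=get_obs();R=np.array(o['tcp_rot']);print('in tool',R[:2,:2].T@(r.x[:2]-np.array(o['eef_pos'])[:2]))
E
```

```text
[ 238  287   96   62 4826]
cap centre [0.42789067 0.24395902 0.01646685] 7.680368631166642e-05
in tool [0.00068477 0.00042011]
```

```bash
python3 -m jog '[{"offset":[0,0,-0.02],"turn":0},{"offset":[0,0,-0.05],"turn":0},{"offset":[0,0,-0.09],"turn":0},{"offset":[0,0,-0.13],"turn":0},{"offset":[-0.02,0,-0.16],"turn":0}]' - 40; python3 -m jog '[{"offset":[-0.03,0,-0.02],"turn":0},{"offset":[-0.07,0,-0.02],"turn":0},{"offset":[-0.11,0,-0.02],"turn":0},{"offset":[-0.15,0,-0.02],"turn":0},{"offset":[-0.19,0,-0.02],"turn":0}]'; python3 -m jog '[{"offset":[-0.04,0,0],"turn":0},{"offset":[-0.07,0,0],"turn":0},{"offset":[-0.09,0,0],"turn":0},{"offset":[-0.1,0,0],"turn":0},{"offset":[-0.1,0,0],"turn":0}]'; python3 - <<'E'
from h import *
plan([.4787,.0105,.1],12.4)
w=snap('wrist','w4')
E
```

```text
time_s: 3.3
eef_pos: [0.4311, 0.2253, 0.1781]
tcp_rot: [[-0.221, 0.975, 0.002], [0.975, 0.221, 0.003], [0.002, 0.002, -1.0]]
ft_force: [0.2, -0.2, -3.7]
gripper_width: 0.0557
grasp_force: 44.6
time_s: 3.8
eef_pos: [0.4723, 0.0363, 0.1961]
tcp_rot: [[-0.218, 0.976, 0.001], [0.976, 0.218, 0.001], [0.0, 0.001, -1.0]]
ft_force: [0.9, -0.3, -3.2]
gripper_width: 0.0553
grasp_force: 44.6
time_s: 4.3
eef_pos: [0.4942, -0.0609, 0.1957]
tcp_rot: [[-0.215, 0.977, 0.001], [0.977, 0.215, -0.0], [-0.0, 0.001, -1.0]]
ft_force: [-0.2, 0.7, -2.8]
gripper_width: 0.0557
grasp_force: 44.6
t 4.3 pos [ 0.4942 -0.0609  0.1957] yaw 12.44 offset [0.073  0.0002 0.0957] turn 0.0007 or -3.141 w 0.0557 F [-0.2  0.7 -2.8] g 44.6 q7 25.2
```

View pics/w4.png

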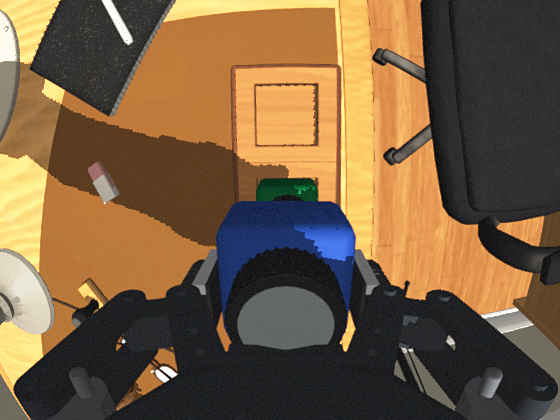

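The wrist view shows the empty well with corners near (255,84), (318,83), (319,145) and (254,145). The held bottle is upright below it. I'll fit the well edges and the cap in the same view.

```bash
python3 - <<'E'
from h import *
from scipy.optimize import least_squares
c=load('w4');im=c['image'].astype(float).mean(2);g=cv2.GaussianBlur(im,(3,3),0)
print(im[115,246:264].astype(int),im[115,310:328].astype(int));print(im[76:92,287].astype(int),im[136:154,287].astype(int))
def dark(line,a): return a+np.argmin(line[a:a+18])
E_={}
for n,a in (('L',246),('R',310)): E_[n]=[(dark(g[y],a),y) for y in range(94,136,2)]
for n,a in (('T',76),('B',136)): E_[n]=[(x,dark(g[:,x],a)) for x in range(264,310,2)]
C={}
for n,P in E_.items():
    w=np.array([onplane(c,p,.032,True)[:2] for p in P],np.float32);v=cv2.fitLine(w,cv2.DIST_HUBER,0,.001,.001).ravel();C[n]=v
    print(n,v[2:],np.degrees(np.arctan2(v[1],v[0])),np.median(np.array(P),0))
def X(a,b):
    t=np.linalg.solve(np.c_[a[:2],-b[:2]],b[2:]-a[2:]);return a[2:]+t[0]*a[:2]
K=np.array([X(C[a],C[b]) for a,b in ('LT','TR','RB','BL')]);print(K,'well',K.mean(0))
h=cv2.cvtColor(c['image'],cv2.COLOR_RGB2HSV)
m=((h[...,2]>75)&(h[...,1]<70)).astype(np.uint8);m=cv2.morphologyEx(m,cv2.MORPH_OPEN,np.ones((5,5),np.uint8))
n,l,st,ce=cv2.connectedComponentsWithStats(m);i=l[315,286];P=[]
for y in range(st[i][1],330):
    xs=np.where(l[y]==i)[0];P+= [(xs.min()-.5,y),(xs.max()+.5,y)]
o=get_obs();z=o['eef_pos'][2]+.0522
w=np.array([onplane(c,p,z,True)[:2] for p in P])
r=least_squares(lambda q:np.hypot(w[:,0]-q[0],w[:,1]-q[1])-q[2],[.4275,.243,.02],loss='soft_l1',f_scale=.0005);print('cap',r.x)
R=np.array(o['tcp_rot']);print('cap in tool',R[:2,:2].T@(r.x[:2]-np.array(o['eef_pos'])[:2]),'well-cap in tool',R[:2,:2].T@(K.mean(0)-r.x[:2]))
E
```

```text
[168 171 174 171 169 171 174 168 138  84 145 179 175 175 176 172 174 177] [175 175 180 167  89  86  72  58 119 162 173 172 174 175 172 172 172 171]
[171 171 171 173 171 177 163  97  50  83 180 181 177 178 171 172] [179 177 175 176 177 180 179 180 164  89 141 172 178 176 177 175 175 178]
L [0.45083603 0.007609  ] -77.97579 [255. 114.]
R [0.5064072  0.01988511] -77.11817 [316. 114.]
T [0.4761332  0.03918719] 12.503319 [286.  84.]
B [ 0.48863453 -0.01720019] 12.470492 [286. 145.]
[[ 0.4455543   0.03240615]
 [ 0.5007447   0.04464493]
 [ 0.51362455 -0.01167354]
 [ 0.45758304 -0.02406736]] well [0.47937664 0.01032754]
cap [-86.57695353 397.04362823 406.52975698]
cap in tool [406.53548293   1.10880327] well-cap in tool [-406.46401675   -1.10791994]
```

```bash
python3 - <<'E'
from h import *
from scipy.optimize import least_squares
c=load('w4');h=cv2.cvtColor(c['image'],cv2.COLOR_RGB2HSV)
m=((h[...,2]>60)&(h[...,1]<90)&(h[...,0]>25)).astype(np.uint8)
m[:280]=0;m[340:]=0;m[:,:230]=0;m[:,342:]=0;m=cv2.morphologyEx(m,cv2.MORPH_OPEN,np.ones((5,5),np.uint8))
n,l,st,ce=cv2.connectedComponentsWithStats(m);i=1+st[1:,4].argmax();print(st[i]);P=[]
for y in range(st[i][1],328):
    xs=np.where(l[y]==i)[0];P+= [(xs.min()-.5,y),(xs.max()+.5,y)]
o=get_obs();z=.1957+.0522
w=np.array([onplane(c,p,z,True)[:2] for p in P])
r=least_squares(lambda q:np.hypot(w[:,0]-q[0],w[:,1]-q[1])-q[2],[.494,-.06,.0165],loss='soft_l1',f_scale=.0005);print('cap',r.x,np.abs(r.fun).mean())
R=np.array(o['tcp_rot']);K=np.array([.4798,.0107]);print('cap in tool',R[:2,:2].T@(r.x[:2]-np.array(o['eef_pos'])[:2]),'well-cap in tool',R[:2,:2].T@(K-r.x[:2]))
plan([.4798,.0107,.05],12.5)
E
```

```text
[ 237  286   97   54 4264]
cap [ 0.49461829 -0.06012026  0.01664179] 0.00014675273928419337
cap in tool [-0.00061046  0.0004864 ] well-cap in tool [0.07234843 0.00089099]
t 4.35 pos [ 0.494  -0.0596  0.1955] yaw 12.52 offset [0.0717 0.0014 0.1456] turn 0.0004 or -3.141 w 0.0552 F [-0.6  0.  -3. ] g 44.6 q7 25.1
```

```bash
python3 -m jog '[{"offset":[0.035,0,0],"turn":0},{"offset":[0.06,0.001,0],"turn":0},{"offset":[0.071,0.001,0.03],"turn":0},{"offset":[0.071,0.001,0.07],"turn":0},{"offset":[0.071,0.001,0.11],"turn":0}]'; python3 -m jog '[{"offset":[0,0,0.018],"turn":0},{"offset":[0,0,0.028],"turn":0},{"offset":[0,0,0.028],"turn":0},{"offset":[0,0,0.028],"turn":0}]'; python3 -c "
from h import *
plan([.4798,.0107,.0328],12.5)"
```

```text
time_s: 4.85
eef_pos: [0.4799, 0.0124, 0.0848]
tcp_rot: [[-0.221, 0.975, 0.002], [0.975, 0.221, 0.001], [0.001, 0.002, -1.0]]
ft_force: [-0.4, -0.1, -2.9]
gripper_width: 0.0551
grasp_force: 44.6
time_s: 5.25
eef_pos: [0.4801, 0.0101, 0.058]
tcp_rot: [[-0.218, 0.976, 0.001], [0.976, 0.218, 0.0], [0.0, 0.001, -1.0]]
ft_force: [0.6, -0.9, -3.7]
gripper_width: 0.0551
grasp_force: 44.4
t 5.25 pos [0.4801 0.0101 0.058 ] yaw 12.59 offset [ 0.0006 -0.0002  0.0252] turn 0.0016 or -3.14 w 0.0551 F [ 0.6 -0.9 -3.7] g 44.4 q7 23.2
```

```bash
python3 -m jog '[{"offset":[0,-0.0005,0.005],"turn":0},{"offset":[0,-0.0005,0.01],"turn":0},{"offset":[0,-0.0005,0.014],"turn":0},{"offset":[0,-0.0005,0.016],"turn":0},{"offset":[0,-0.0005,0.016],"turn":0}]' - 30; python3 -c "
from h import *
plan([.4798,.0107,.0328],12.5)"
```

```text
time_s: 5.75
eef_pos: [0.4792, 0.0094, 0.041]
tcp_rot: [[-0.217, 0.976, -0.0], [0.976, 0.217, -0.0], [0.0, -0.0, -1.0]]
ft_force: [0.6, 0.4, -2.8]
gripper_width: 0.0555
grasp_force: 44.6
t 5.75 pos [0.4792 0.0094 0.041 ] yaw 12.54 offset [0.0012 0.0008 0.0082] turn 0.0007 or -3.141 w 0.0555 F [ 0.6  0.4 -2.8] g 44.6 q7 23.6
```

```bash
python3 -m jog '[{"offset":[0,0,0.003],"turn":0},{"offset":[0,0,0.006],"turn":0},{"offset":[0,0,0.008],"turn":0},{"offset":[0,0,0.009],"turn":0},{"offset":[0,0,0.009],"turn":0}]'; python3 -c "
from h import *
plan([.4798,.0107,.0328],12.5)"
```

```text
time_s: 6.25
eef_pos: [0.4793, 0.0094, 0.0328]
tcp_rot: [[-0.217, 0.976, 0.0], [0.976, 0.217, 0.0], [0.0, 0.001, -1.0]]
ft_force: [-0.6, -0.6, 8.6]
gripper_width: 0.0554
grasp_force: 45.8
t 6.25 pos [0.4793 0.0094 0.0328] yaw 12.54 offset [ 0.0011  0.0007 -0.    ] turn 0.0008 or -3.141 w 0.0554 F [-0.6 -0.6  8.6] g 45.8 q7 23.8
```

```bash
python3 -m jog '[{"offset":[0,0,0.001],"turn":0},{"offset":[0,0,0.001],"turn":0}]'; python3 -m jog '[{"offset":[0,0,0],"turn":0},{"offset":[0,0,0],"turn":0},{"offset":[0,0,0],"turn":0},{"offset":[0,0,-0.005],"turn":0},{"offset":[0,0,-0.02],"turn":0}]' 0; python3 -m jog '[{"offset":[-0.005,0,-0.03],"turn":0},{"offset":[-0.02,0,-0.05],"turn":0},{"offset":[-0.05,0,-0.07],"turn":0},{"offset":[-0.05,0,-0.07],"turn":0},{"offset":[-0.05,0,-0.07],"turn":0}]'; python3 - <<'E'
from h import *
plan([.4798,.0107,.0328],12.5)
w=snap('wrist','w5');s=snap('side','s5')
x=cv2.resize(s['image'][150:290,170:310,::-1],(400,400),interpolation=cv2.INTER_CUBIC)
y=cv2.resize(w['image'][80:360,145:425,::-1],(400,400));cv2.imwrite('pics/v5.png',np.hstack([x,y]))
E
```

```text
time_s: 6.45
eef_pos: [0.4793, 0.0094, 0.0327]
tcp_rot: [[-0.217, 0.976, 0.001], [0.976, 0.217, 0.001], [0.0, 0.001, -1.0]]
ft_force: [-4.0, 0.2, 26.0]
gripper_width: 0.0552
grasp_force: 47.9
time_s: 6.95
eef_pos: [0.4788, 0.0094, 0.0507]
tcp_rot: [[-0.217, 0.976, -0.002], [0.976, 0.217, -0.0], [0.0, -0.002, -1.0]]
ft_force: [-0.1, 0.2, 0.2]
gripper_width: 0.0853
grasp_force: 0.0
time_s: 7.45
eef_pos: [0.4904, -0.0397, 0.1218]
tcp_rot: [[-0.216, 0.976, 0.001], [0.976, 0.216, 0.0], [-0.0, 0.001, -1.0]]
ft_force: [-0.0, -0.1, 0.1]
gripper_width: 0.0857
grasp_force: 0.0
t 7.45 pos [ 0.4904 -0.0397  0.1218] yaw 12.47 offset [0.0515 0.0004 0.089 ] turn -0.0005 or 3.141 w 0.0857 F [-0.  -0.1  0.1] g 0.0 q7 25.7
```

View pics/v5.png

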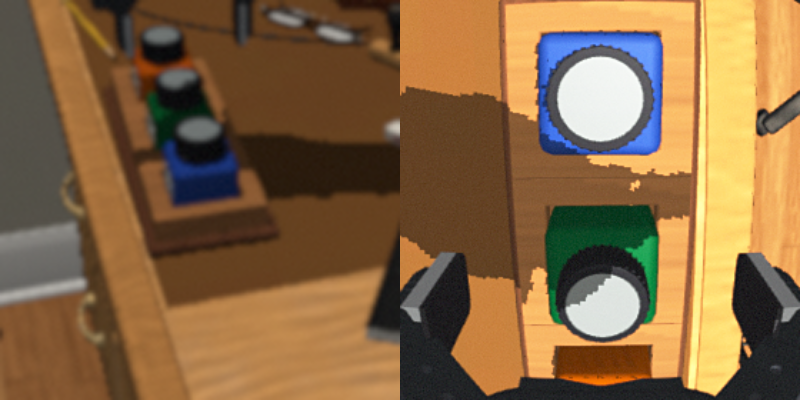

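The bottle is seated flush: level in the side view, and square in the well in the wrist view with its cap disc centred at about (285,148). I'll check the cap centre and compute the approach.

```bash
python3 - <<'E'
from h import *
c=load('w5');h=cv2.cvtColor(c['image'],cv2.COLOR_RGB2HSV)
m=((h[...,2]>170)&(h[...,1]<50)).astype(np.uint8);n,l,st,ce=cv2.connectedComponentsWithStats(m);i=l[148,285];print(st[i],ce[i])
q=np.argwhere(l==i)[:,::-1];w=np.array([onplane(c,x,.085,True)[:2] for x in q],np.float32);print(cv2.minEnclosingCircle(w),w.mean(0))
plan([.4792,.0096,.063],12.5)
E
```

```text
[ 255  119   61   60 2807] [284.77841112 148.7762736 ]
((0.4794614911079407, 0.010929891839623451), 0.016821742057800293) [0.4794746  0.01112287]
t 7.55 pos [ 0.4897 -0.0387  0.1209] yaw 12.58 offset [0.0494 0.0003 0.0579] turn 0.0014 or -3.14 w 0.085 F [0.7 0.6 0.1] g 0.0 q7 25.7
```

```bash
python3 -m jog '[{"offset":[0.03,0,0],"turn":0},{"offset":[0.05,0,0.01],"turn":0},{"offset":[0.05,0,0.04],"turn":0},{"offset":[0.05,0,0.058],"turn":0},{"offset":[0.05,0,0.058],"turn":0}]'; python3 -m jog '[{"offset":[0,0,0],"turn":0},{"offset":[0,0,0],"turn":0},{"offset":[0,0,0],"turn":0},{"offset":[0,0,0],"turn":0},{"offset":[0,0,0],"turn":0}]' 0.7 80; python3 -m jog '[{"offset":[0,0,0],"turn":0},{"offset":[0,0,0],"turn":0}]';  python3 - <<'E'
from h import *
plan([.4792,.0096,.063],12.5);print(get_obs()['wrist_torque'])
s=snap('side','s6');w=snap('wrist','w6')
x=cv2.resize(s['image'][150:290,170:310,::-1],(400,400),interpolation=cv2.INTER_CUBIC)
y=cv2.resize(w['image'][130:410,145:425,::-1],(400,400));cv2.imwrite('pics/v6.png',np.hstack([x,y]))
E
```

```text
time_s: 8.05
eef_pos: [0.4776, 0.0104, 0.0609]
tcp_rot: [[-0.219, 0.976, -0.005], [0.976, 0.219, -0.0], [0.001, -0.005, -1.0]]
ft_force: [-0.1, 0.1, 0.3]
gripper_width: 0.0856
grasp_force: 0.0
time_s: 8.55
eef_pos: [0.4797, 0.0095, 0.0644]
tcp_rot: [[-0.217, 0.976, 0.002], [0.976, 0.217, 0.0], [0.0, 0.002, -1.0]]
ft_force: [-1.4, 0.5, 9.0]
gripper_width: 0.0396
grasp_force: 79.5
time_s: 8.75
eef_pos: [0.4797, 0.0095, 0.0644]
tcp_rot: [[-0.217, 0.976, 0.002], [0.976, 0.217, 0.0], [0.0, 0.002, -1.0]]
ft_force: [-1.6, 0.7, 8.3]
gripper_width: 0.0395
grasp_force: 79.5
t 8.75 pos [0.4797 0.0095 0.0644] yaw 12.54 offset [ 0.0002 -0.0005  0.0014] turn 0.0007 or -3.141 w 0.0395 F [-1.6  0.7  8.3] g 79.5 q7 23.2
[0.06819543 0.22557779 0.03065381]
```

View pics/v6.png

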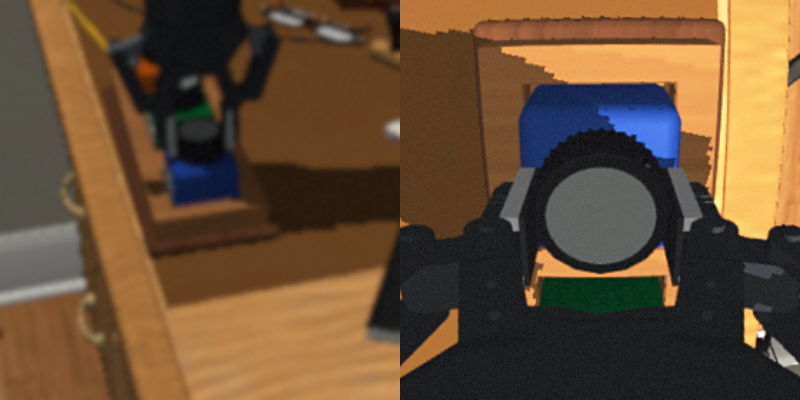

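The cap is centred between the pads and the bottle stays seated. I'll turn it anticlockwise (negative turn).

```bash
python3 -m jog '[{"offset":[0,0,0],"turn":-0.08},{"offset":[0,0,0],"turn":-0.18},{"offset":[0,0,0],"turn":-0.28},{"offset":[0,0,0],"turn":-0.38},{"offset":[0,0,0],"turn":-0.48}]'; python3 -c "
from h import *
plan([.4797,.0095,.0644],12.5);print(get_obs()['wrist_torque'])"; python3 -m jog '[{"offset":[0,0,0],"turn":-0.1},{"offset":[0,0,0],"turn":-0.2},{"offset":[0,0,0],"turn":-0.3},{"offset":[0,0,0],"turn":-0.4},{"offset":[0,0,0],"turn":-0.5}]';python3 - <<'E'
from h import *
plan([.4797,.0095,.0644],12.5);print(get_obs()['wrist_torque'])
snap('top','t7');s=snap('wrist','w7')
cv2.imwrite('pics/v7.png',s['image'][100:380,120:440,::-1])
E
```

```text
time_s: 9.35
eef_pos: [0.4802, 0.0094, 0.0645]
tcp_rot: [[-0.646, 0.764, 0.002], [0.764, 0.646, 0.0], [-0.001, 0.002, -1.0]]
ft_force: [0.2, 0.3, 6.4]
gripper_width: 0.0394
grasp_force: 79.5
t 9.35 pos [0.4802 0.0094 0.0645] yaw 40.21 offset [ 0.0004 -0.0003  0.0001] turn 0.4837 or -2.658 w 0.0394 F [0.2 0.3 6.4] g 79.5 q7 38.4
[ 0.07209728  0.1149377  -0.33214969]
time_s: 9.85
eef_pos: [0.4804, 0.0097, 0.0645]
tcp_rot: [[-0.933, 0.36, 0.003], [0.36, 0.933, 0.0], [-0.003, 0.001, -1.0]]
ft_force: [0.7, 2.0, 6.4]
gripper_width: 0.0391
grasp_force: 79.5
t 9.85 pos [0.4804 0.0097 0.0645] yaw 68.88 offset [ 0.0006 -0.0004  0.0001] turn 0.984 or -2.158 w 0.0391 F [0.7 2.  6.4] g 79.5 q7 54.3
[ 0.43990848  0.06932886 -0.3755437 ]
```

View pics/v7.png

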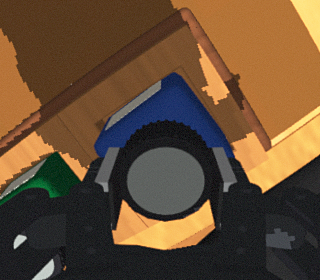

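Torque holds at 0.33 N m, so the cap is turning while the bottle stays braced, square to the rest. I'll go to about 82° of tool turn, which allows for up to 3° of bottle slack.

```bash
python3 -m jog '[{"offset":[0,0,0],"turn":-0.1},{"offset":[0,0,0],"turn":-0.2},{"offset":[0,0,0],"turn":-0.3},{"offset":[0,0,0],"turn":-0.4},{"offset":[0,0,0],"turn":-0.43}]'; python3 -m jog '[{"offset":[0,0,0],"turn":0},{"offset":[0,0,0],"turn":0}]'; python3 - <<'E'
from h import *
plan([.4797,.0095,.0644],12.5);print(get_obs()['wrist_torque'])
E
python3 -m jog '[{"offset":[0,0,-0.001],"turn":0},{"offset":[0,0,-0.002],"turn":0},{"offset":[0,0,-0.003],"turn":0},{"offset":[0,0,-0.003],"turn":0}]'
```

```text
time_s: 10.45
eef_pos: [0.4804, 0.01, 0.0645]
tcp_rot: [[-0.998, -0.061, 0.003], [-0.061, 0.998, 0.001], [-0.003, 0.0, -1.0]]
ft_force: [-0.8, 2.7, 6.1]
gripper_width: 0.0395
grasp_force: 79.6
time_s: 10.65
eef_pos: [0.4804, 0.0099, 0.0645]
tcp_rot: [[-0.998, -0.058, 0.003], [-0.058, 0.998, 0.001], [-0.003, 0.0, -1.0]]
ft_force: [0.6, 2.8, 7.1]
gripper_width: 0.0393
grasp_force: 79.7
t 10.65 pos [0.4804 0.0099 0.0645] yaw 93.32 offset [ 0.0007 -0.0004  0.0001] turn 1.4105 or -1.731 w 0.0393 F [0.6 2.8 7.1] g 79.7 q7 68.1
[ 0.56496312  0.08024193 -0.19107421]
time_s: 11.05
eef_pos: [0.4795, 0.0094, 0.0665]
tcp_rot: [[-0.998, -0.058, 0.0], [-0.058, 0.998, -0.0], [-0.0, -0.0, -1.0]]
ft_force: [-0.1, 2.0, -0.6]
gripper_width: 0.0394
grasp_force: 81.2
```

```bash
python3 -m jog '[{"offset":[0,0,-0.001],"turn":0},{"offset":[0,0,-0.002],"turn":0},{"offset":[0,0,-0.003],"turn":0},{"offset":[0,0,-0.003],"turn":0}]'
```

```text
time_s: 11.45
eef_pos: [0.4796, 0.0093, 0.0696]
tcp_rot: [[-0.998, -0.058, 0.001], [-0.058, 0.998, -0.0], [-0.001, -0.0, -1.0]]
ft_force: [0.9, -0.2, -0.4]
gripper_width: 0.0392
grasp_force: 81.4
```

The lift carries only the cap's weight, so the thread has let go.

```bash
python3 -m jog '[{"offset":[0,0,-0.004],"turn":0},{"offset":[0,0,-0.01],"turn":0},{"offset":[0,0,-0.017],"turn":0},{"offset":[0,0,-0.023],"turn":0},{"offset":[0,0,-0.025],"turn":0}]'; python3 -m jog '[{"offset":[0,0,0],"turn":0},{"offset":[0,0,0],"turn":0},{"offset":[0,0,0],"turn":0}]'; python3 - <<'E'
from h import *
plan([.4797,.0095,.0644],12.5)
s=snap('side','s8');w=snap('wrist','w8')
x=cv2.resize(s['image'][150:290,170:310,::-1],(400,400),interpolation=cv2.INTER_CUBIC)
y=cv2.resize(w['image'][130:410,145:425,::-1],(400,400));cv2.imwrite('pics/v8.png',np.hstack([x,y]))
E
```

```text
time_s: 11.95
eef_pos: [0.4796, 0.0093, 0.0952]
tcp_rot: [[-0.998, -0.058, 0.001], [-0.058, 0.998, -0.0], [-0.001, -0.0, -1.0]]
ft_force: [0.1, 0.2, 0.8]
gripper_width: 0.039
grasp_force: 81.4
time_s: 12.25
eef_pos: [0.4792, 0.0094, 0.0941]
tcp_rot: [[-0.998, -0.058, -0.0], [-0.058, 0.998, -0.0], [0.0, -0.0, -1.0]]
ft_force: [0.6, 0.1, 0.3]
gripper_width: 0.0394
grasp_force: 81.4
t 12.25 pos [0.4792 0.0094 0.0941] yaw 93.34 offset [-0.0005  0.0001  0.0297] turn 1.4109 or -1.731 w 0.0394 F [0.6 0.1 0.3] g 81.4 q7 69.4
```

View pics/v8.png

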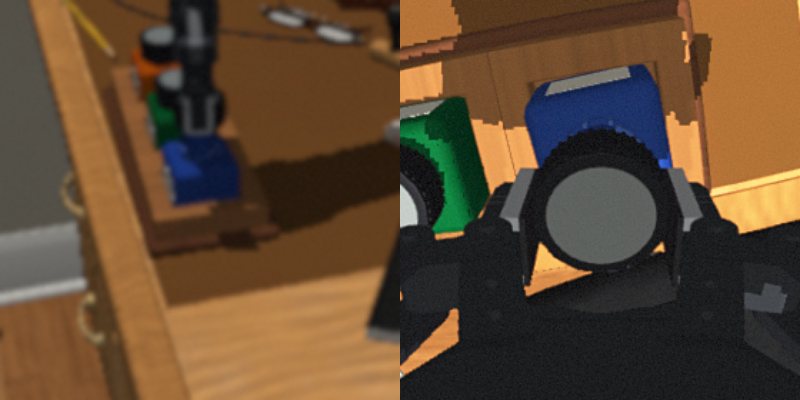

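The cap is held level over the bottle, about 14 mm above the mouth. The bottle is still seated and the other bottles are undisturbed, so I'll hand it in.

```bash
python3 -c "
from cell import finish_job
print(finish_job())"
```

```text
the job is handed in; nothing more can be done
None
```

I handed the job in at about 12 s: the blue bottle is seated in the empty well, and its cap is unscrewed and held level about 14 mm above the open mouth; the hand-in returned no verdict.

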